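# Strip the edger's wheel pack into its cases

### The arm

A 6-joint arm with a two-finger parallel gripper is mounted at the origin on a cart in front of the work surface, level with it; the furniture and walls round the work are solid. World frame = base frame: x ahead of the robot, y to its left, z up, the work surface at z = 0. Lengths are in mm, angles in degrees, forces in N, time in s.
With the tool pointing down it reaches from about 300 to 850 mm from the base axis. Payload 4.2 kg.
Tool frame: the origin (TCP) lies on the centre line of the jaws, within the pads' length; the fingertips stand 14 mm ahead of it and the grasp point (between the pads) lies 5 mm behind it; z points along the fingers, y is the direction in which the jaws open and shut (so a half turn about z gives the same grasp; the last joint's range is limited). The gripper opens to 91 mm and grips with 3 to 60 N. Pads are 32 mm wide; open, the fingers measure 118 mm over their backs; the gripper's body (76 mm by 178 mm) begins 60 mm behind the grasp point.
Start: joints at [-67.724, 18.312, 89.639, -0, 72.044, -1.146], TCP at [228.572, -527.633, 227.976] pointing down, gripper open.
Joint ranges: [-177.97, 177.97], [-48.28, 115.42], [12.27, 149.76], [-77.06, 257.06], [2.81, 150.46], [-146.56, 146.56]. Speed limits (degrees/s): [147.25, 147.25, 180, 180, 180, 180].

### API

Orientations are given as [roll, pitch, yaw] about the fixed x, y, z axes, in that order (R = Rz(yaw) Ry(pitch) Rx(roll)).
In Python, from workcell import env gives the robot as it stands.
- The arm moves only by the tool play_rows, never from a script. Its argument "increments" is a list of rows, each a list of 5 numbers: the shift along the world's x, y, z in mm, then the turn about the world's z in degrees, then the closure, from 0 (fully open) to 1 (shut). In form: [[x, y, z, yaw, fingers], ...]. A call has 1 to 20 rows; each row shifts and turns the commanded pose from where the row before left it; what a row does not reach is not made up. A row lasts 1/8 s, in which the tool goes at most 62.5 mm and 10.7 degrees, less where a joint would pass 70% of its speed; a pose out of reach is approached as far as the arm can. A call is refused whole if a number of a shift passes 62.5 or a number of a turn 10.7, either way. A call with a gripper value outside its range is refused whole. The fingers move at their own pace and stop on an object; "newtons" is the grip in N (left out, the last holds). Time passes only in rows, so rows that do not move let the fingers close. It gives the time, the measured TCP pose, the force and the opening at its end, in the units of the state.
- env.state(): the state, without advancing time (a new reading comes with each control period).
- env.grab_frame(name): name is "scene" or "top"; returns the picture (420x560x3 uint8, red, green, blue); there is no depth.
- env.calibration(name): a dict with "fx", "fy", "cx", "cy" (pixels), "R" (3x3) and "t" (3): a world point X has camera coordinates R X + t. Camera axes: x right, y down, z forward; pixel columns grow to the right and rows downward; lengths in mm; the calibration is good to about 2 mm. A picture is of the moment at which its call begins. calibration takes no time and is no camera call.
- env.job_done(): hands the job in, once; it reports no verdict.
The state is a dict: "time_s": time; "qpos": joint angles; "qvel": joint speeds; "effort": joint torques, N m; "ee_pos": TCP position; "ee_rot": TCP orientation; "force": force on the tool from outside, world axes, zero at the start; "torque": the same for the moment, N m; "gripper_width": finger opening in mm.
Only numpy, scipy, OpenCV 4.12 (cv2) and the standard library are available. Lean on these libraries where they do the work, as an engineer would, in place of code of your own. Each camera call takes 0.05 s, during which the arm holds its last target.

### The job

Take the lens edger's wheel pack apart for cleaning: lift the knurled collar off the upright arbor and put it aside for the moment (the black rubber pad is free for it), then lift off the wheels from the top down and lay each one flat in the round case of its own colour, setting them down gently, as a dropped wheel chips. When the arbor is bare, slip the collar back over its spindle, right down on the flange, so that it is not lost.

Things in the scene. Friction and masses are not known exactly. Their poses are not given: they have to be found in the camera images.
- arbor: Fixed upright wheel arbor: grey base plate 76 x 76 x 10 mm, steel flange 44 mm across with its top 16 mm above the worktop, spindle 14 mm across tapering from 50 mm up to a 7 mm tip at 74 mm. Origin: on the axis at worktop height, z up. Carries from the flange up the blue, red and yellow wheels and the collar (top at 82 mm). Nothing is screwed: all lift straight off.
- collar: Knurled dark steel collar on top of the pack: a ring 28 mm in diameter, 16 mm high, with an 18 mm through hole. It slides freely on the spindle. Origin: centre of its underside (at the start 66 mm above the worktop); z is its axis, up. About 50 g.
- polish_wheel: The polishing wheel: a flat yellow disc 38 mm in diameter and 16 mm thick with an abrasive band round its rim and an 18 mm through hole, sitting on the arbor. Grip it across its rim. Origin: centre of its underside (at the start 50 mm above the worktop); z is its axis, up. Brittle: must not be dropped.
- finish_wheel: The finishing wheel: a flat red disc 50 mm in diameter and 16 mm thick with an abrasive band round its rim and an 18 mm through hole, sitting on the arbor. Grip it across its rim. Origin: centre of its underside (at the start 34 mm above the worktop); z is its axis, up. Brittle: must not be dropped.
- rough_wheel: The roughing wheel: a flat blue disc 62 mm in diameter and 18 mm thick with an abrasive band round its rim and an 18 mm through hole, sitting on the arbor. Grip it across its rim. Origin: centre of its underside (at the start 16 mm above the worktop); z is its axis, up. Brittle: must not be dropped.
- polish_case: Case for the polishing wheel: a round shallow yellow tray with a dark foam disc in its middle, 60 mm outside diameter, 54 mm inside, fixed to the worktop, with a small thumb tab at its side. Its floor is 7 mm and its rim 10 mm above the worktop. Origin: its centre at the worktop; z up.
- finish_case: Case for the finishing wheel: a round shallow red tray with a dark foam disc in its middle, 72 mm outside diameter, 66 mm inside, fixed to the worktop, with a small thumb tab at its side. Its floor is 7 mm and its rim 10 mm above the worktop. Origin: its centre at the worktop; z up.
- rough_case: Case for the roughing wheel: a round shallow blue tray with a dark foam disc in its middle, 84 mm outside diameter, 78 mm inside, fixed to the worktop, with a small thumb tab at its side. Its floor is 7 mm and its rim 10 mm above the worktop. Origin: its centre at the worktop; z up.
- pad: Black rubber pad 90 x 80 x 7 mm lying on the worktop, fixed and empty: a free place where the collar can wait. Origin: the centre of its underside. Obstacles near the work: a lens edger 0.38 m high to the left (about x 0.54, y 0.41) and two bench drills 0.25 m high behind (x beyond 0.55, y from -0.12 to 0.27); low clutter up to 20 mm lies between the places.

How it is judged (in metres and radians):
On the way, in this order (a step that is already met when the one before it is completed fails the run):
1. the collar is off the arbor, clear of it to the side (horizontal distance between collar and arbor above 0.05 m), for 0.2 s.
2. the polishing wheel lies flat in the yellow case, released (horizontal distance between polish_wheel and polish_case below 0.01 m and z of polish_wheel in the frame of polish_case between 0.004 and 0.01 m and angle between polish_wheel's own z axis and vertical below 0.04 rad and contact force between polish_wheel and the fingers below 0.1 N), for 0.2 s.
3. the finishing wheel lies flat in the red case, released (horizontal distance between finish_wheel and finish_case below 0.01 m and z of finish_wheel in the frame of finish_case between 0.004 and 0.01 m and angle between finish_wheel's own z axis and vertical below 0.04 rad and contact force between finish_wheel and the fingers below 0.1 N), for 0.2 s.
4. the roughing wheel lies flat in the blue case, released (horizontal distance between rough_wheel and rough_case below 0.01 m and z of rough_wheel in the frame of rough_case between 0.004 and 0.01 m and angle between rough_wheel's own z axis and vertical below 0.04 rad and contact force between rough_wheel and the fingers below 0.1 N), for 0.2 s.
5. the collar is back on the arbor, down on the flange (horizontal distance between collar and arbor below 0.006 m and z of collar in the frame of arbor between 0.012 and 0.02 m and angle between collar's own z axis and vertical below 0.08 rad), for 0.2 s.
At the end, for the whole second after the job is handed in: Each wheel lies flat (0.04 rad) on the floor of the case of its own colour, within 10 mm of its centre (the rim leaves 8 mm); the collar is level (0.08 rad) on the bare spindle, within 6 mm of its axis and 4 mm of the flange's top; all released and at rest (all of step 2 and all of step 3 and all of step 4 and all of step 5 and contact force between collar and the fingers below 0.1 N and linear speed of each of collar, polish_wheel, finish_wheel, rough_wheel below 0.02 m/s); the robot touches nothing.
It fails at once if a wheel is dropped (it falls free at more than 0.6 m/s, about 18 mm of fall) ((contact force between polish_wheel and the fingers below 0.1 N and linear speed of polish_wheel above 0.6 m/s) or (contact force between finish_wheel and the fingers below 0.1 N and linear speed of finish_wheel above 0.6 m/s) or (contact force between rough_wheel and the fingers below 0.1 N and linear speed of rough_wheel above 0.6 m/s)).
It also fails if it takes over 128 s, if anything falls off the work surface, if the arm or the gripper's body presses on something with over 40 N, if the wrist force passes 120 N, or if a joint passes its speed limit or range.

## Working session

There is one attempt and no reset: what is moved stays moved. The work goes in short steps, Python scripts to look and compute and a tool call to move; the robot and the scene stay as the last step left them, time stands still between calls to the robot, and variables do not carry over. Pictures are saved under pics/ and viewed, and the job is handed in when it is done.

Besides the shell and the picture viewer there is one more tool, called in YAML: its name, and indented under it one key for each argument. play_rows: Moves the arm, as the interface text tells. Its arguments: {"type":"object","properties":{"increments":{"type":"array"},"newtons":{"type":"number"}},"required":["increments"]}

```bash
mkdir -p pics; ls; python3 - <<'E'
from workcell import env
import cv2
print(env.state())
for n in ("scene","top"):
    im=env.grab_frame(n); cv2.imwrite(f"pics/{n}0.png",im[:,:,::-1])
    print(n,env.calibration(n))
E
```

```text
pics
{'time_s': 0.0, 'qpos': array([-6.77231007e+01,  1.83523213e+01,  8.97073147e+01, -2.42638942e-03,
        7.20422524e+01, -1.14740736e+00]), 'qvel': array([ 0.02981071,  0.10703634,  0.01113475, -0.05183139,  0.05238984,
       -0.02038275]), 'effort': array([-1.62770622e-03, -4.12451220e+01, -2.31972992e+01,  7.24342908e-02,
        4.57026763e-02, -1.48887389e-04]), 'ee_pos': array([ 228.37720916, -527.17911903,  227.1072729 ]), 'ee_rot': array([-1.79898086e+02,  2.66106256e-04,  2.34250570e+01]), 'force': array([-0.10465704,  0.21945269, -0.22570687]), 'torque': array([ 0.02927239,  0.00356792, -0.00796591]), 'gripper_width': 91.55256432515353}
scene {'fx': 394.538728172878, 'fy': 394.538728172878, 'cx': 272.8118029826034, 'cy': 210.86155152852913, 'R': array([[-0.88863102, -0.45861296,  0.00301007],
       [-0.30247679,  0.5811352 , -0.75550623],
       [ 0.34473569, -0.67227675, -0.65513455]]), 't': array([437.94496066, 296.71451767, 615.67780243])}
top {'fx': 435.39633446765254, 'fy': 435.39633446765254, 'cx': 280.2607307789006, 'cy': 211.0543940530078, 'R': array([[-0.00525302, -0.9995991 ,  0.02782173],
       [-0.99842564,  0.00368905, -0.05596986],
       [ 0.05584478, -0.02807194, -0.99804475]]), 't': array([-121.56195014,  541.13917298, 1032.0182306 ])}
```

View pics/scene0.png

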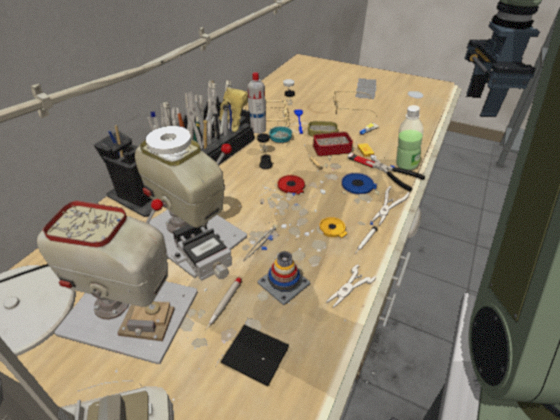

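View pics/top0.png

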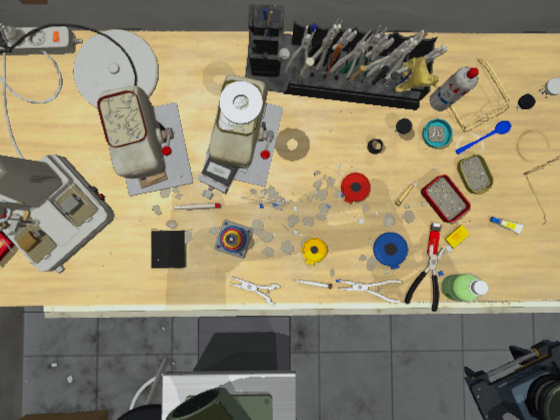

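```bash
cat > h.py <<'E'
import numpy as np, cv2
def proj(c,X):
    X=np.atleast_2d(X); p=X@np.array(c["R"]).T+np.array(c["t"])
    return np.c_[c["fx"]*p[:,0]/p[:,2]+c["cx"], c["fy"]*p[:,1]/p[:,2]+c["cy"]]
def ray(c,uv,z):
    R=np.array(c["R"]);t=np.array(c["t"]);C=-R.T@t
    d=R.T@np.array([(uv[0]-c["cx"])/c["fx"],(uv[1]-c["cy"])/c["fy"],1])
    return C+d*(z-C[2])/d[2]
E
python3 - <<'E'
from workcell import env
from h import *
c={n:env.calibration(n) for n in("scene","top")}
for n,(u,v) in dict(arbor=(233,238),pad=(168,249),yel=(315,250),red=(355,187),blue=(391,250)).items(): print(n,ray(c["top"],(u,v),10).round(1))
for n,(u,v) in dict(arbor=(285,282),pad=(255,353),yel=(333,227),red=(291,184),blue=(358,183)).items(): print(n,ray(c["scene"],(u,v),10).round(1))
t=cv2.imread("pics/top0.png");s=cv2.imread("pics/scene0.png")
cv2.imwrite("pics/tz.png",cv2.resize(t[165:305,130:430],None,fx=2.66,fy=2.66,interpolation=cv2.INTER_CUBIC))
cv2.imwrite("pics/sz.png",cv2.resize(s[160:400,200:430],None,fx=2.5,fy=2.5,interpolation=cv2.INTER_CUBIC))
E
```

```text
arbor [476.4  -9.9  10. ]
pad [450.9 145.4  10. ]
yel [ 446.3 -207.7   10. ]
red [ 599.2 -307.2   10. ]
blue [ 445.2 -392.9   10. ]
arbor [471.3 -10.7  10. ]
pad [450.  148.5  10. ]
yel [ 443.6 -203.4   10. ]
red [ 597.8 -306.    10. ]
blue [ 445.3 -390.4   10. ]
```

View pics/tz.png

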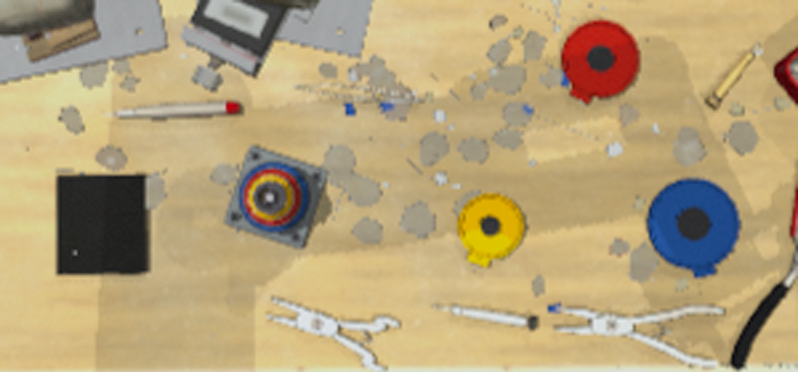

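View pics/sz.png

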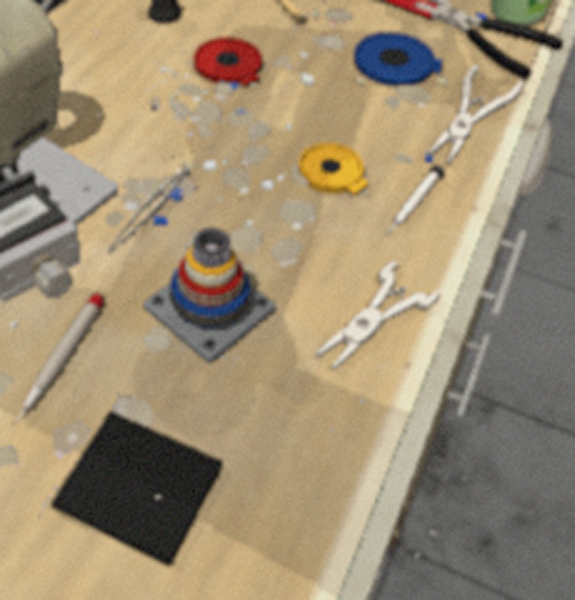

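```bash
python3 - <<'E'
from workcell import env
from h import *
from scipy.optimize import minimize
c={n:env.calibration(n) for n in("scene","top")}
im={n:cv2.imread(f"pics/{n}0.png") for n in c}
g={}
th=np.linspace(0,2*np.pi,120)
S=8
for nm,x0,r,hs in [("yel",(445,-205),30,[(18,34)]),("red",(598,-307),36,[(0,8),(172,180)]),("blue",(445,-392),42,[(100,125)])]:
  for n in c:
    p0=proj(c[n],[*x0,5])[0]; u0,v0=(p0-40).astype(int)
    crop=cv2.resize(im[n][v0:v0+80,u0:u0+80],None,fx=S,fy=S,interpolation=cv2.INTER_CUBIC)
    hsv=cv2.cvtColor(crop,cv2.COLOR_BGR2HSV)
    m=np.zeros(hsv.shape[:2],np.uint8)
    for a,b in hs: m|=cv2.inRange(hsv,(a,150,60),(b,255,255))
    k,l,st,ce=cv2.connectedComponentsWithStats(m); 
    d=[np.hypot(*(ce[i]-320))-st[i,4]*.01 for i in range(1,k)]; i=1+int(np.argmax(st[1:,4])); m=(l==i).astype(np.uint8)
    cn,_=cv2.findContours(m,cv2.RETR_EXTERNAL,cv2.CHAIN_APPROX_NONE); m[:]=0; cv2.drawContours(m,cn,-1,1,-1)
    def sil(x):
        X=np.array([[x[0]+r*np.cos(a),x[1]+r*np.sin(a),z] for a in th for z in (0,10)])
        q=(proj(c[n],X)-[u0,v0]+.5)*S-.5
        o=np.zeros_like(m); cv2.fillConvexPoly(o,cv2.convexHull((q*16).round().astype(np.int32)),1,shift=4); return o
    f=lambda x:float((sil(x)!=m).sum())
    s=minimize(f,x0,method="Nelder-Mead",options=dict(initial_simplex=[x0,(x0[0]+6,x0[1]),(x0[0],x0[1]+6)],xatol=.05))
    # tab direction
    diff=cv2.erode(((m==1)&(sil(s.x)==0)).astype(np.uint8),np.ones((9,9)))
    ys,xs=np.nonzero(diff); tab=ray(c[n],(xs.mean()/S+u0,ys.mean()/S+v0),8)[:2]-s.x if len(xs) else None
    print(nm,n,s.x.round(1),"err",s.fun/m.sum(),"tab",tab)
print("collar top",ray(c["top"],(231.1,239.06),82).round(1),ray(c["scene"],(285.2,257.2),82).round(1))
q=np.array([(257,145),(329,170),(303,248),(226,224)])/2.66+[130,165]
P=np.array([ray(c["top"],x,10) for x in q]);print(P.round(1),P.mean(0).round(1))
E
```

```text
yel scene [ 446.4 -208.5] err 0.12660757102375936 tab [-35.41068866  10.59094125]
yel top [ 447.2 -205.8] err 0.06875242559035137 tab [-32.10226691  11.01902806]
red scene [ 599.6 -310.9] err 0.15996639865594625 tab None
red top [ 599.9 -308.1] err 0.06704976491698277 tab [-35.46549103  18.25897242]
blue scene [ 446.6 -401.1] err 0.2599960214839865 tab None
blue top [ 445.9 -392.3] err 0.1121398453970485 tab [-44.66573482  -3.43269628]
collar top [474.4 -11.5  82. ] [472.5 -10.2  82. ]
[[521.    5.5  10. ]
 [498.  -59.7  10. ]
 [427.7 -36.1  10. ]
 [449.7  33.3  10. ]] [474.1 -14.3  10. ]
```

```bash
cat > ov.py <<'E'
from h import *
th=np.linspace(0,2*np.pi,60)
def circ(x,y,z,r): return np.c_[x+r*np.cos(th),y+r*np.sin(th),0*th+z]
def overlay(c,img,items,roi,S,out):
    u0,v0,u1,v1=roi
    o=cv2.resize(img[v0:v1,u0:u1],None,fx=S,fy=S,interpolation=cv2.INTER_CUBIC)
    for (x,y,z,r) in items:
        q=(proj(c,circ(x,y,z,r))-[u0,v0]+.5)*S-.5
        cv2.polylines(o,[q.round().astype(np.int32)],True,(255,0,255),1,cv2.LINE_AA)
    cv2.imwrite(out,o)
E
python3 - <<'E'
from workcell import env
from ov import *
it=[]
for x,y,r in [(447,-206,30),(599.8,-308.5,36),(446,-392.5,42)]: it+=[(x,y,10,r),(x,y,0,r),(x,y,10,r-3)]
a=(473.5,-11.5)
it+=[(*a,82,14),(*a,82,9),(*a,66,19),(*a,50,25),(*a,34,31)]
overlay(env.calibration("scene"),cv2.imread("pics/scene0.png"),it,(230,160,390,310),5,"pics/os.png")
overlay(env.calibration("top"),cv2.imread("pics/top0.png"),it,(200,160,420,290),3.6,"pics/ot.png")
E
```

```text
(no output)
```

View pics/os.png

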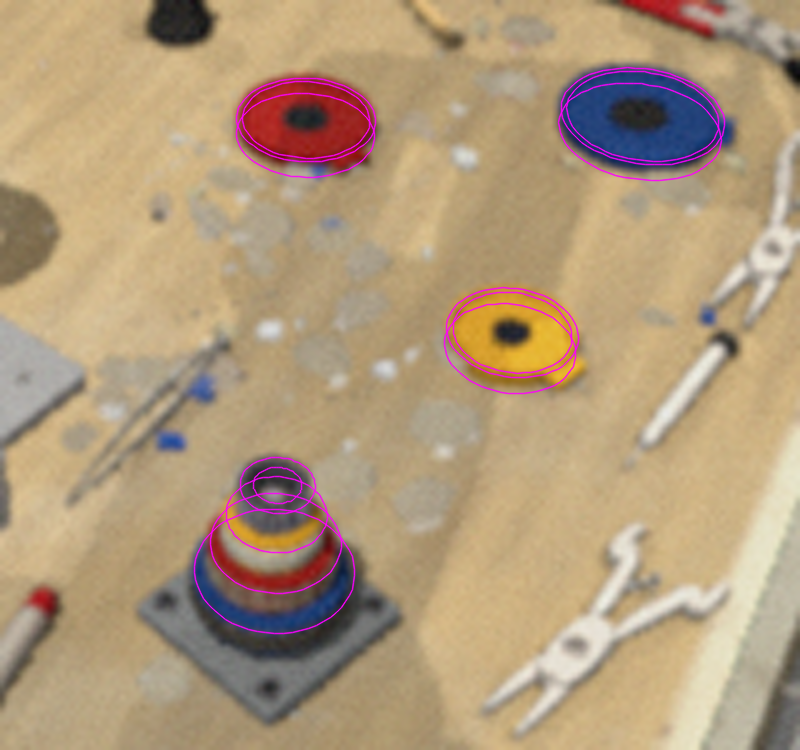

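View pics/ot.png

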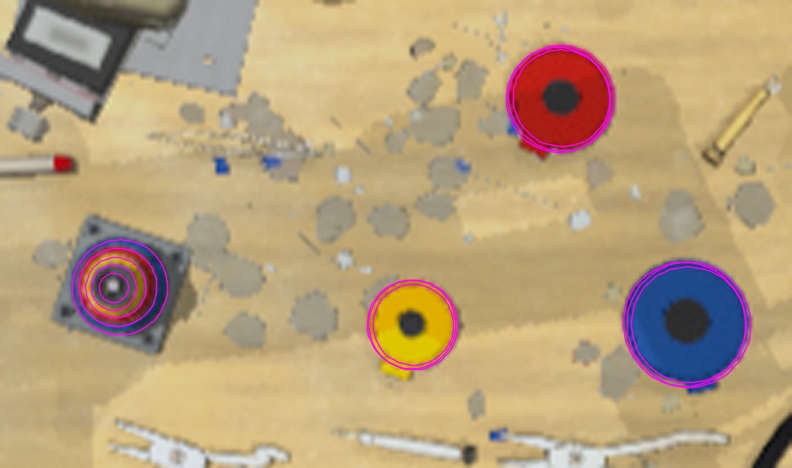

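play_rows:
  increments:
    - [10,20,5,-1,0]
    - [20,42,5,-2,0]
    - [20.5,43,0,-2,0]
    - [20.5,43,0,-2,0]
    - [20.5,43,0,-2,0]
    - [20.5,43,0,-2,0]
    - [20.5,43,0,-2,0]
    - [20.5,43,0,-2,0]
    - [20.5,43,-10,-2,0]
    - [20.5,43,-10,-2,0]
    - [20.5,43,-10,-2,0]
    - [20.5,43,-10,-1.4,0]
    - [10,23.7,-10,-1,0]
    - [0,0,0,0,0]
    - [0,0,0,0,0]
  newtons: 20

```text
time_s: 1.98
ee_pos: [473.2, -12.4, 188.0]
ee_rot: [180.0, 0.0, 0.0]
force: [0.1, -0.1, 0.3]
gripper_width: 91.0
```

```bash
python3 - <<'E'
from workcell import env
from ov import *
for n,roi in(("scene",(200,130,400,330)),("top",(160,150,310,290))):
    im=env.grab_frame(n)[:,:,::-1].copy(); cv2.imwrite(f"pics/{n}1.png",im)
    overlay(env.calibration(n),im,[(473.2,-12.4,174,3),(473.2,-12.4,174,45)],roi,3,f"pics/o{n}1.png")
a=cv2.imread("pics/oscene1.png");b=cv2.imread("pics/otop1.png")
E
```

```text
(no output)
```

View pics/oscene1.png

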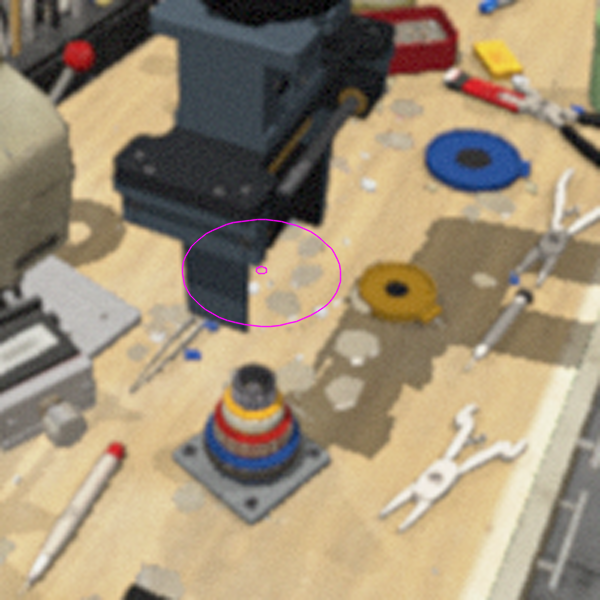

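View pics/otop1.png

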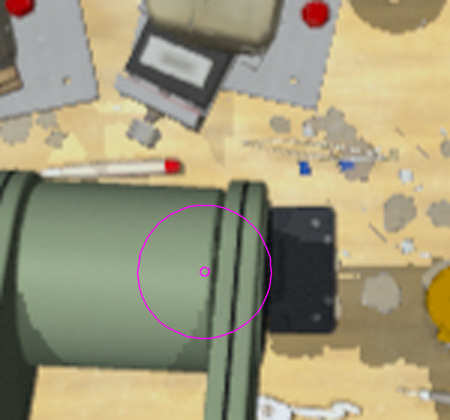

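play_rows:
  increments:
    - [0,0.5,-20,0,0]
    - [0,0,-20,0,0.2]
    - [0,0,-20,0,0.3]
    - [0,0,-20,0,0.3]
    - [0,0,-15,0,0.3]
    - [0,0,-8.5,0,0.3]
    - [0,0,0,0,0.3]
    - [0,0,0,0,0.3]

```text
time_s: 3.08
ee_pos: [474.1, -11.7, 85.1]
ee_rot: [180.0, -0.1, 0.0]
force: [-0.1, 0.4, -0.1]
gripper_width: 63.8
```

play_rows:
  increments:
    - [0,0,0,0,0.6]
    - [0,0,0,0,0.7]
    - [0,0,0,0,0.8]
    - [0,0,0,0,1]
    - [0,0,0,0,1]
    - [0,0,0,0,1]
    - [0,0,0,0,1]
    - [0,0,0,0,1]
  newtons: 15

```text
time_s: 4.08
ee_pos: [473.6, -11.4, 84.5]
ee_rot: [180.0, -0.0, 0.0]
force: [0.4, -0.5, 1.6]
gripper_width: 26.7
```

play_rows:
  increments:
    - [0,0,5,0,1]
    - [0,0,10,0,1]
    - [0,0,15,0,1]
    - [0,0,20,0,1]
    - [0,0,20,0,1]
    - [0,0,0,0,1]
    - [0,0,0,0,1]

```text
time_s: 4.95
ee_pos: [473.1, -11.4, 154.1]
ee_rot: [180.0, 0.0, 0.0]
force: [0.6, 0.5, -0.3]
gripper_width: 26.9
```

```bash
python3 - <<'E'
from workcell import env
from ov import *
im=env.grab_frame("scene")[:,:,::-1].copy()
overlay(env.calibration("scene"),im,[],(200,130,400,330),3,"pics/s2.png")
E
```

```text
(no output)
```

View pics/s2.png

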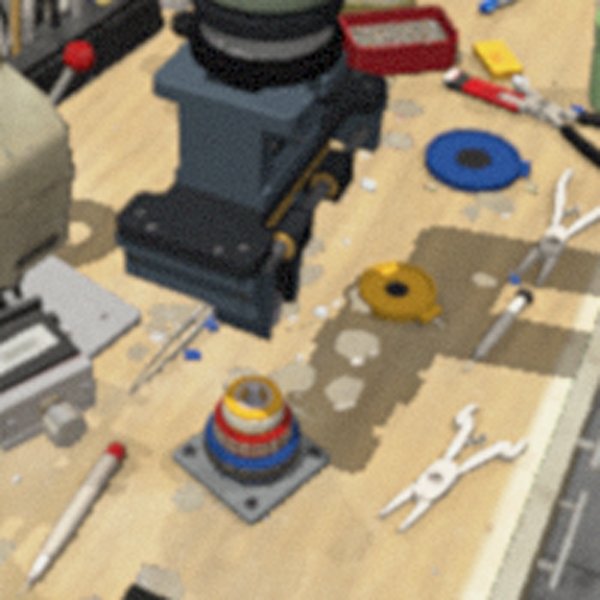

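play_rows:
  increments:
    - [-3,20,0,0,1]
    - [-5,30,0,0,1]
    - [-5,35,0,0,1]
    - [-5,35,0,0,1]
    - [-5,25,-10,0,1]
    - [0,8,-20,0,1]
    - [0,0,-30,0,1]
    - [0,0,-30,0,1]
    - [0,0,-20,0,1]
    - [0,0,-10,0,1]
    - [0,0,-4,0,1]
    - [0,0,0,0,1]
    - [0,0,0,0,1]

```text
time_s: 6.62
ee_pos: [451.1, 141.7, 31.1]
ee_rot: [-180.0, -0.1, 0.0]
force: [0.8, 0.4, 0.2]
gripper_width: 26.9
```

play_rows:
  increments:
    - [0,0,-2,0,1]
    - [0,0,-2,0,1]
    - [0,0,-1,0,1]
    - [0,0,0,0,1]

```text
time_s: 7.12
ee_pos: [450.5, 141.6, 25.5]
ee_rot: [180.0, 0.0, 0.0]
force: [-0.1, 0.5, 1.2]
gripper_width: 26.3
```

play_rows:
  increments:
    - [0,0,0,0,0.6]
    - [0,0,0,0,0.55]
    - [0,0,0,0,0.5]
    - [0,0,0,0,0.5]
    - [0,0,5,0,0.5]
    - [0,0,15,0,0.4]
    - [0,0,30,0,0.3]
    - [0,0,40,0,0.3]
    - [5,-25,20,0,0.3]
    - [5,-35,0,0,0.3]
    - [5,-35,0,0,0.3]
    - [5,-35,0,0,0.3]
    - [2.5,-23.1,0,0,0.3]
    - [0,0,0,0,0.3]
    - [0,0,0,0,0.3]

```text
time_s: 9.0
ee_pos: [472.9, -11.1, 135.6]
ee_rot: [-180.0, 0.0, 0.0]
force: [0.1, -0.1, 0.6]
gripper_width: 63.8
```

```bash
python3 - <<'E'
from workcell import env
from ov import *
a=(450.5,141.6)
im=env.grab_frame("scene")[:,:,::-1].copy()
overlay(env.calibration("scene"),im,[(*a,23,14),(*a,23,9),(473.5,-11.5,66,19),(473.5,-11.5,74,3.5)],(200,180,400,400),2.7,"pics/s3.png")
E
```

```text
(no output)
```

View pics/s3.png

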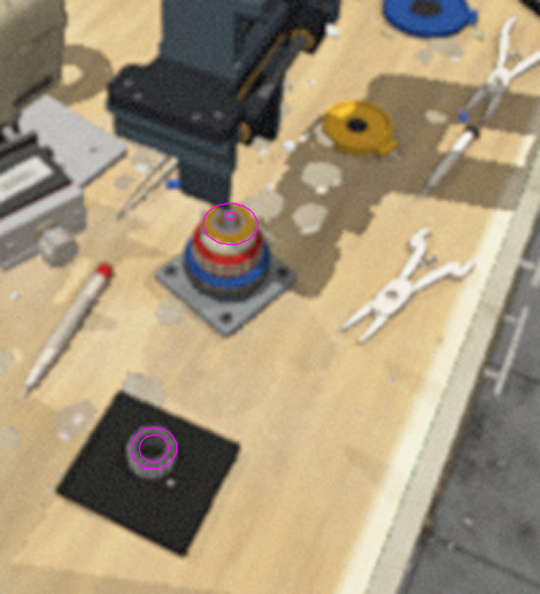

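play_rows:
  increments:
    - [0.3,0,-20,0,0.3]
    - [0,0,-20,0,0.3]
    - [0,0,-15,0,0.3]
    - [0,0,-8,0,0.3]
    - [0,0,-3.5,0,0.3]
    - [0,0,0,0,0.3]
    - [0,0,0,0,0.45]
    - [0,0,0,0,0.5]
    - [0,0,0,0,0.6]
    - [0,0,0,0,0.8]
    - [0,0,0,0,1]
    - [0,0,0,0,1]
    - [0,0,0,0,1]
  newtons: 25

```text
time_s: 10.68
ee_pos: [473.5, -11.6, 69.2]
ee_rot: [180.0, -0.0, 0.0]
force: [-0.6, 0.0, 4.1]
gripper_width: 37.0
```

play_rows:
  increments:
    - [0,0,3,0,1]
    - [0,0,6,0,1]
    - [0,0,10,0,1]
    - [0,0,15,0,1]
    - [0,0,15,0,1]
    - [0,0,15,0,1]
    - [0,0,0,0,1]
    - [0,0,0,0,1]

```text
time_s: 11.68
ee_pos: [473.0, -11.5, 132.8]
ee_rot: [180.0, 0.0, 0.0]
force: [0.2, -0.3, -1.6]
gripper_width: 37.0
```

```bash
python3 - <<'E'
from workcell import env
from ov import *
im=env.grab_frame("scene")[:,:,::-1].copy()
overlay(env.calibration("scene"),im,[],(200,130,400,330),3,"pics/s4.png")
E
```

```text
(no output)
```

View pics/s4.png

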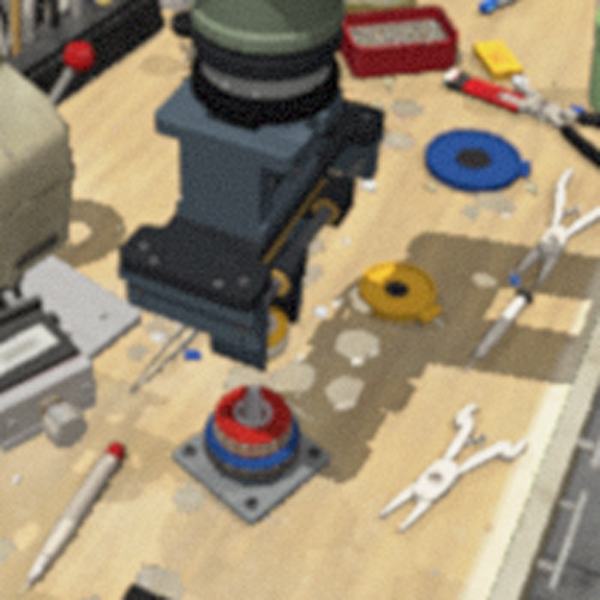

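play_rows:
  increments:
    - [-2.5,-15,0,0,1]
    - [-4,-30,0,0,1]
    - [-5,-38,0,0,1]
    - [-5,-38,0,0,1]
    - [-4,-35,0,0,1]
    - [-3,-25,0,0,1]
    - [-2,-13,-10,0,1]
    - [0,0,-20,0,1]
    - [0,0,-25,0,1]
    - [0,0,-20,0,1]
    - [0,0,-15,0,1]
    - [0,0,-5,0,1]
    - [0,0,0,0,1]
    - [0,0,0,0,1]

```text
time_s: 13.48
ee_pos: [448.2, -205.7, 38.4]
ee_rot: [180.0, -0.1, 0.0]
force: [0.0, -0.3, -1.0]
gripper_width: 36.8
```

```bash
python3 - <<'E'
from workcell import env
from ov import *
im=env.grab_frame("scene")[:,:,::-1].copy()
s=env.state()["ee_pos"]; print(s)
overlay(env.calibration("scene"),im,[(*s[:2],s[2]-3.2,19),(447.5,-205.5,10,30)],(250,130,400,280),4,"pics/s5.png")
E
```

```text
[ 448.23079161 -205.68539353   38.51474876]
```

View pics/s5.png

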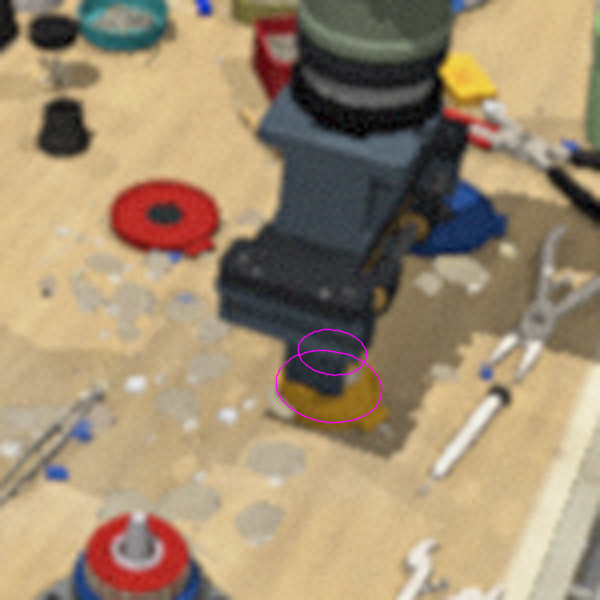

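play_rows:
  increments:
    - [-0.5,0,-4,0,1]
    - [0,0,-4,0,1]
    - [0,0,-2,0,1]
    - [0,0,-1,0,1]
    - [0,0,0,0,1]
    - [0,0,0,0,1]

```text
time_s: 14.28
ee_pos: [447.5, -205.6, 27.0]
ee_rot: [180.0, -0.0, 0.0]
force: [-0.7, 0.5, -0.3]
gripper_width: 36.6
```

play_rows:
  increments:
    - [0,0,-0.6,0,1]
    - [0,0,-0.4,0,1]
    - [0,0,0,0,1]
    - [0,0,0,0,1]

```text
time_s: 14.78
ee_pos: [447.4, -205.6, 26.2]
ee_rot: [180.0, -0.0, 0.0]
force: [-1.0, 0.3, 2.2]
gripper_width: 36.9
```

play_rows:
  increments:
    - [0,0,0,0,0.57]
    - [0,0,0,0,0.54]
    - [0,0,0,0,0.5]
    - [0,0,0,0,0.45]
    - [0,0,0,0,0.4]
    - [0,0,4,0,0.4]
    - [0,0,12,0,0.35]
    - [0,0,25,0,0.3]
    - [0,0,35,0,0.2]
    - [0,0,35,0,0.2]
    - [3,20,0,0,0.2]
    - [5,38,0,0,0.2]
    - [5,38,0,0,0.2]
    - [5,38,0,0,0.2]
    - [4,35,0,0,0.2]
    - [3,20,0,0,0.2]
    - [1,5,0,0,0.2]
    - [0,0,0,0,0.2]
    - [0,0,0,0,0.2]

```text
time_s: 17.15
ee_pos: [473.3, -12.3, 137.1]
ee_rot: [180.0, -0.0, -0.0]
force: [-0.1, -0.2, 0.8]
gripper_width: 72.9
```

```bash
python3 - <<'E'
from workcell import env
from ov import *
for n,roi in(("scene",(230,140,390,300)),("top",(260,180,420,300))):
    im=env.grab_frame(n)[:,:,::-1].copy()
    overlay(env.calibration(n),im,[(447.5,-205.5,23,19),(447.5,-205.5,10,30)],roi,4,f"pics/{n}6.png")
E
```

```text
(no output)
```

View pics/scene6.png

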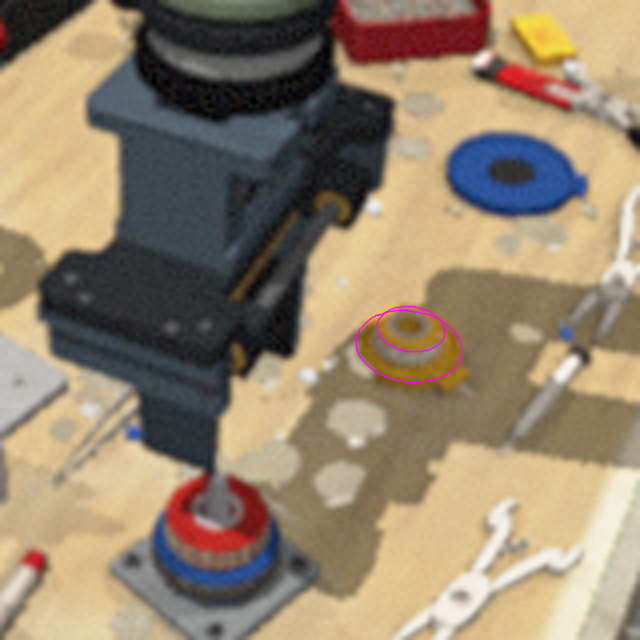

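View pics/top6.png

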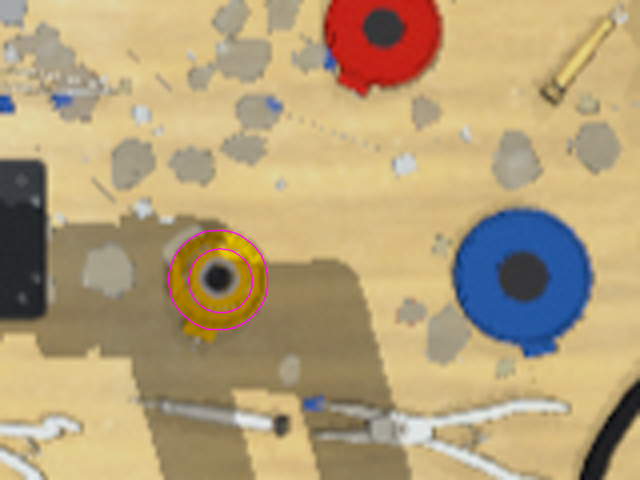

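play_rows:
  increments:
    - [0.2,0.7,-20,0,0.2]
    - [0,0,-25,0,0.2]
    - [0,0,-20,0,0.2]
    - [0,0,-12,0,0.2]
    - [0,0,-5,0,0.2]
    - [0,0,-1.7,0,0.2]
    - [0,0,0,0,0.3]
    - [0,0,0,0,0.35]
    - [0,0,0,0,0.4]
    - [0,0,0,0,0.5]
    - [0,0,0,0,0.8]
    - [0,0,0,0,1]
    - [0,0,0,0,1]
    - [0,0,0,0,1]
  newtons: 30

```text
time_s: 19.0
ee_pos: [473.7, -10.9, 53.5]
ee_rot: [180.0, -0.0, 0.0]
force: [0.3, -0.3, 3.8]
gripper_width: 48.1
```

play_rows:
  increments:
    - [0,0,3,0,1]
    - [0,0,6,0,1]
    - [0,0,10,0,1]
    - [0,0,15,0,1]
    - [0,0,20,0,1]
    - [0,0,20,0,1]
    - [0,0,6,0,1]
    - [0,-10,0,0,1]
    - [0,-25,0,0,1]
    - [0,-35,0,0,1]
    - [0,-35,0,0,1]
    - [0,-35,0,0,1]
    - [10,-35,0,0,1]
    - [20,-35,0,0,1]
    - [25,-35,0,0,1]
    - [25,-30,0,0,1]
    - [25,-17,0,0,1]
    - [15,-5,0,0,1]
    - [6.5,0,0,0,1]
    - [0,0,0,0,1]

```text
time_s: 21.5
ee_pos: [599.5, -307.7, 132.3]
ee_rot: [-180.0, 0.1, 0.0]
force: [-0.0, 0.1, -0.6]
gripper_width: 48.0
```

```bash
python3 - <<'E'
from workcell import env
from ov import *
im=env.grab_frame("scene")[:,:,::-1].copy()
s=env.state()["ee_pos"]; print(s)
overlay(env.calibration("scene"),im,[],(230,80,390,310),3.4,"pics/s7.png")
E
```

```text
[ 599.24454053 -307.51091322  132.5993296 ]
```

View pics/s7.png

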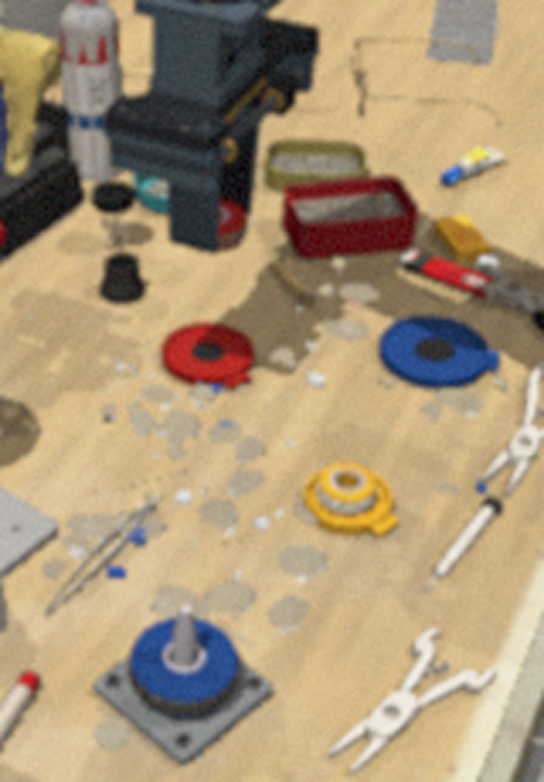

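play_rows:
  increments:
    - [0.5,-0.6,-15,0,1]
    - [0,0,-25,0,1]
    - [0,0,-25,0,1]
    - [0,0,-18,0,1]
    - [0,0,-9,0,1]
    - [0,0,-5,0,1]
    - [0,0,-4,0,1]
    - [0,0,-2.5,0,1]
    - [0,0,-1,0,1]
    - [0,0,0,0,1]
    - [0,0,0,0,1]

```text
time_s: 22.92
ee_pos: [600.7, -308.5, 29.0]
ee_rot: [180.0, -0.0, 0.0]
force: [0.3, -0.3, -0.8]
gripper_width: 48.4
```

play_rows:
  increments:
    - [0,0,-1,0,1]
    - [0,0,-1,0,1]
    - [0,0,-0.5,0,1]
    - [0,0,0,0,1]
    - [0,0,0,0,1]

```text
time_s: 23.55
ee_pos: [600.5, -308.4, 26.5]
ee_rot: [180.0, -0.0, 0.0]
force: [-1.4, 0.6, 1.9]
gripper_width: 48.4
```

play_rows:
  increments:
    - [0,0,0,0,0.44]
    - [0,0,0,0,0.4]
    - [0,0,0,0,0.35]
    - [0,0,0,0,0.3]
    - [0,0,0,0,0.27]
    - [0,0,4,0,0.27]
    - [0,0,12,0,0.2]
    - [0,0,25,0,0.1]
    - [0,0,35,0,0]
    - [0,0,30,0,0]
    - [-10,5,0,0,0]
    - [-25,17,0,0,0]
    - [-25,25,0,0,0]
    - [-25,35,0,0,0]
    - [-20,35,0,0,0]
    - [-15,35,0,0,0]
    - [-7,35,0,0,0]
    - [0,35,0,0,0]
    - [0,35,0,0,0]
    - [0,25,0,0,0]

```text
time_s: 26.05
ee_pos: [471.8, -25.0, 131.5]
ee_rot: [-180.0, 0.1, 0.1]
force: [-0.4, 0.5, 0.1]
gripper_width: 91.2
```

play_rows:
  increments:
    - [0,13.8,0,0,0]
    - [0,0,0,0,0]
    - [0,0,0,0,0]

```text
time_s: 26.42
ee_pos: [473.4, -13.2, 132.1]
ee_rot: [180.0, 0.0, -0.0]
force: [-0.5, 0.0, 0.3]
gripper_width: 91.3
```

```bash
python3 - <<'E'
from workcell import env
from ov import *
for n,roi in(("scene",(230,140,390,300)),("top",(260,160,420,300))):
    im=env.grab_frame(n)[:,:,::-1].copy()
    overlay(env.calibration(n),im,[(600,-308.3,23,25),(600,-308.3,10,36),(446.5,-392.3,10,42),(446.5,-392.3,7,39)],roi,4,f"pics/{n}8.png")
E
```

```text
(no output)
```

View pics/scene8.png

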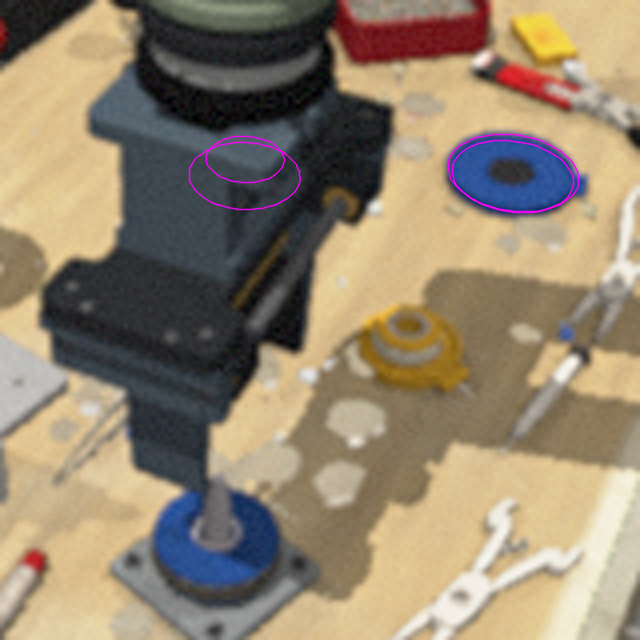

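View pics/top8.png

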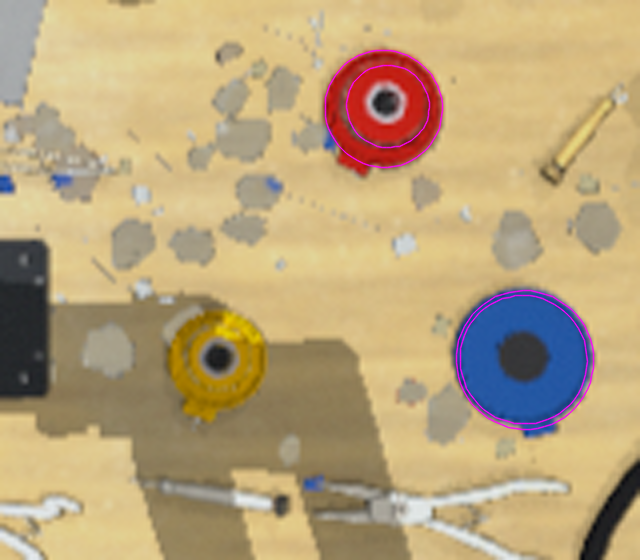

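```bash
python3 - <<'E'
from workcell import env
from ov import *
im=env.grab_frame("top")[:,:,::-1].copy()
im2=cv2.convertScaleAbs(im,alpha=1.3)
overlay(env.calibration("top"),im2,[],(330,160,385,215),10,"pics/t9.png")
E
```

```text
(no output)
```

View pics/t9.png

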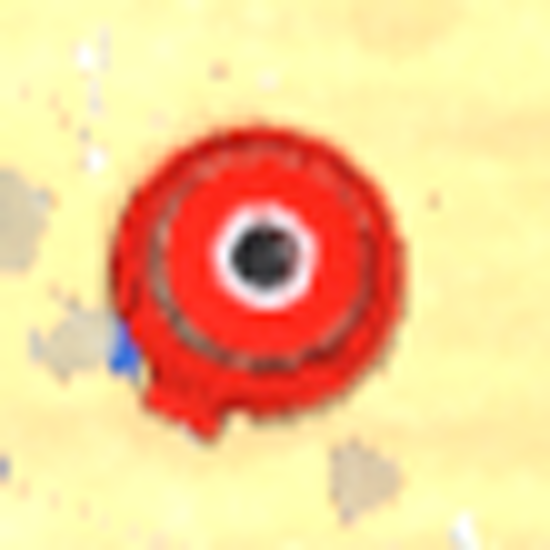

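```bash
python3 - <<'E'
from workcell import env
from h import *
c=env.calibration("top")
print(ray(c,(330+26,160+25.4),23),ray(c,(330+25.6,160+26.7),10))
# arbor wheel blue: 
im=env.grab_frame("scene")[:,:,::-1].copy()
E
```

```text
[ 601.60964741 -307.0806508    23.        ] [ 599.91269255 -308.70481764   10.        ]
```

play_rows:
  increments:
    - [0.2,1.6,-20,0,0]
    - [0,0,-25,0,0]
    - [0,0,-25,0,0]
    - [0,0,-15,0,0]
    - [0,0,-8,0,0]
    - [0,0,-4,0,0]
    - [0,0,0,0,0]
    - [0,0,0,0,0.15]
    - [0,0,0,0,0.2]
    - [0,0,0,0,0.25]
    - [0,0,0,0,0.3]
    - [0,0,0,0,0.5]
    - [0,0,0,0,1]
    - [0,0,0,0,1]
    - [0,0,0,0,1]
  newtons: 35

```text
time_s: 28.5
ee_pos: [473.8, -11.0, 35.3]
ee_rot: [180.0, -0.0, 0.0]
force: [-0.5, -0.3, 1.5]
gripper_width: 60.9
```

play_rows:
  increments:
    - [0,0,3,0,1]
    - [0,0,6,0,1]
    - [0,0,10,0,1]
    - [0,0,15,0,1]
    - [0,0,20,0,1]
    - [0,0,20,0,1]
    - [0,0,16,0,1]
    - [0,-10,7,0,1]
    - [0,-25,0,0,1]
    - [-3,-35,0,0,1]
    - [-3,-40,0,0,1]
    - [-3,-40,0,0,1]
    - [-3,-40,0,0,1]
    - [-3,-40,0,0,1]
    - [-3,-40,0,0,1]
    - [-3,-40,0,0,1]
    - [-3,-35,0,0,1]
    - [-2,-23,0,0,1]
    - [-1.3,-10,0,0,1]
    - [0,-3.3,0,0,1]

```text
time_s: 31.0
ee_pos: [446.2, -392.1, 132.1]
ee_rot: [-180.0, 0.0, 0.0]
force: [-0.3, 0.4, -1.5]
gripper_width: 60.9
```

play_rows:
  increments:
    - [0,0,-20,0,1]
    - [0,0,-30,0,1]
    - [0,0,-20,0,1]
    - [0,0,-12,0,1]
    - [0,0,0,0,1]
    - [0,0,0,0,1]

```text
time_s: 31.75
ee_pos: [447.1, -392.5, 51.1]
ee_rot: [179.9, -0.1, 0.0]
force: [-0.1, 0.3, -1.3]
gripper_width: 60.7
```

```bash
python3 - <<'E'
from workcell import env
from ov import *
im=env.grab_frame("scene")[:,:,::-1].copy()
overlay(env.calibration("scene"),im,[(446.5,-392.3,10,42)],(270,90,430,250),4,"pics/s10.png")
im=env.grab_frame("top")[:,:,::-1].copy()
overlay(env.calibration("top"),im,[(446.5,-392.3,10,42)],(300,150,460,310),4,"pics/t10.png")
E
```

```text
(no output)
```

View pics/s10.png

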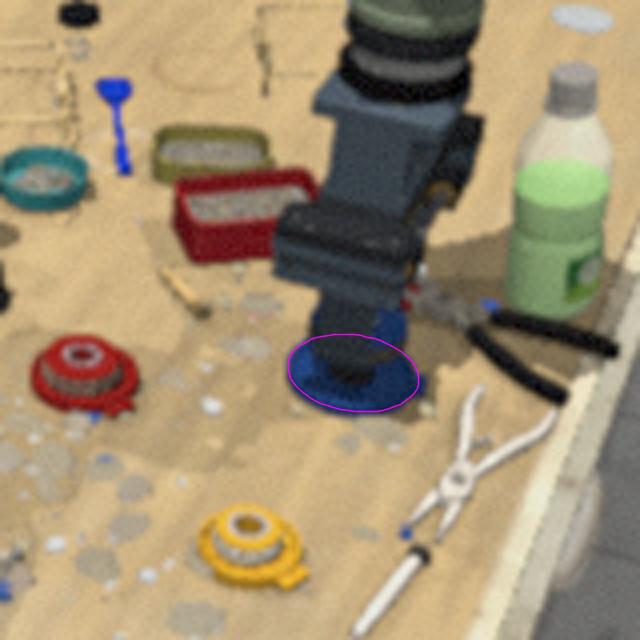

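View pics/t10.png

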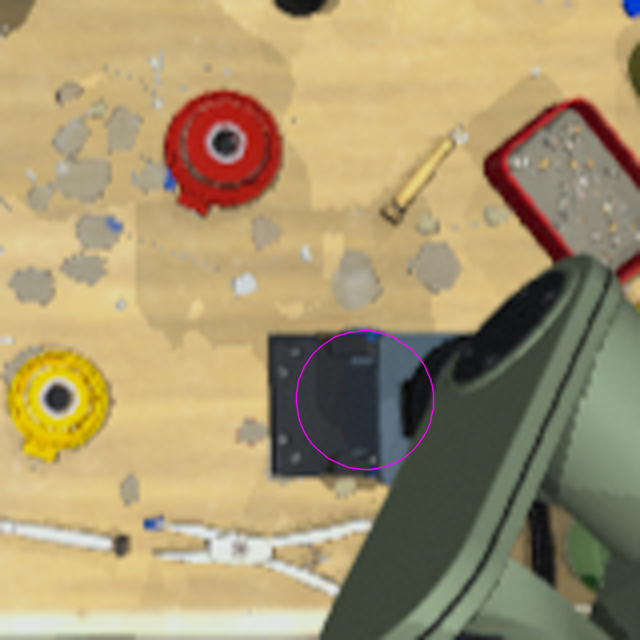

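play_rows:
  increments:
    - [-0.5,0,-8,0,1]
    - [0,0,-6,0,1]
    - [0,0,-4,0,1]
    - [0,0,-3,0,1]
    - [0,0,-1.5,0,1]
    - [0,0,0,0,1]
    - [0,0,0,0,1]

```text
time_s: 32.72
ee_pos: [446.1, -392.4, 27.9]
ee_rot: [180.0, -0.0, 0.0]
force: [0.4, -1.0, -0.9]
gripper_width: 60.7
```

play_rows:
  increments:
    - [0,0,-1,0,1]
    - [0,0,-0.7,0,1]
    - [0,0,0,0,1]
    - [0,0,0,0,1]

```text
time_s: 33.22
ee_pos: [446.0, -392.4, 26.3]
ee_rot: [180.0, -0.0, 0.0]
force: [0.4, 0.7, 2.2]
gripper_width: 60.5
```

play_rows:
  increments:
    - [0,0,0,0,0.32]
    - [0,0,0,0,0.28]
    - [0,0,0,0,0.24]
    - [0,0,0,0,0.2]
    - [0,0,0,0,0.17]
    - [0,0,4,0,0.17]
    - [0,0,12,0,0.17]
    - [0,0,25,0,0.17]
    - [0,0,35,0,0.2]
    - [0,0,30,0,0.3]
    - [0,20,0,0,0.4]
    - [0,40,0,0,0.4]
    - [0,40,0,0,0.4]
    - [0,40,0,0,0.4]
    - [0,40,0,0,0.4]
    - [0,40,0,0,0.4]
    - [0,40,0,0,0.4]
    - [0,40,0,0,0.4]
    - [0,40,0,0,0.4]
    - [0,40,0,0,0.4]

```text
time_s: 35.72
ee_pos: [444.2, -10.3, 131.3]
ee_rot: [-180.0, 0.1, 0.0]
force: [0.5, -0.2, -1.0]
gripper_width: 54.7
```

play_rows:
  increments:
    - [0.5,40,0,0,0.4]
    - [2,40,0,0,0.4]
    - [2,40,0,0,0.4]
    - [0,25,0,0,0.4]
    - [0,9,0,0,0.4]
    - [0,0,0,0,0.4]
    - [0,0,0,0,0.4]

```text
time_s: 36.6
ee_pos: [450.0, 140.9, 131.9]
ee_rot: [180.0, 0.0, -0.0]
force: [0.4, 0.7, -0.4]
gripper_width: 54.5
```

```bash
python3 - <<'E'
from workcell import env
from ov import *
im=env.grab_frame("scene")[:,:,::-1].copy()
overlay(env.calibration("scene"),im,[(446.5,-392.3,10,42),(446.5,-392.3,25,31),(450.5,141.6,23,14)],(230,150,390,390),3.2,"pics/s11.png")
im=env.grab_frame("top")[:,:,::-1].copy()
overlay(env.calibration("top"),im,[(446.5,-392.3,10,42),(446.5,-392.3,25,31),(473.5,-11.5,34,7),(473.5,-11.5,74,3.5),(473.5,-11.5,16,22)],(200,160,420,290),3.6,"pics/t11.png")
E
```

```text
(no output)
```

View pics/s11.png

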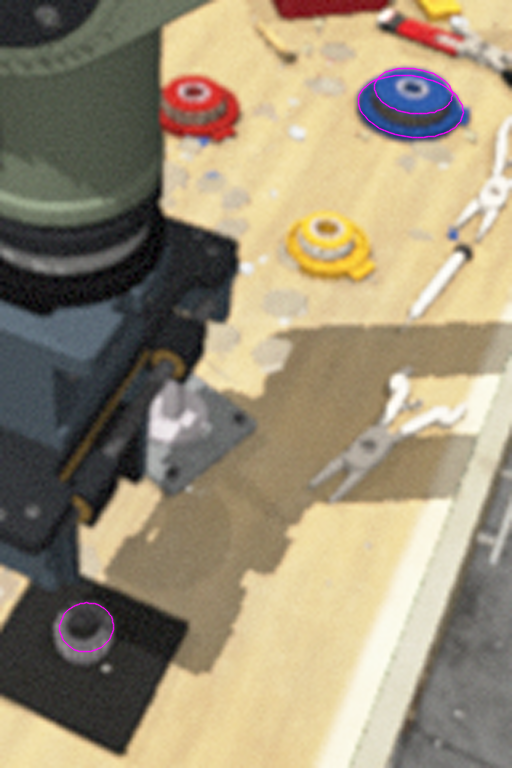

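View pics/t11.png

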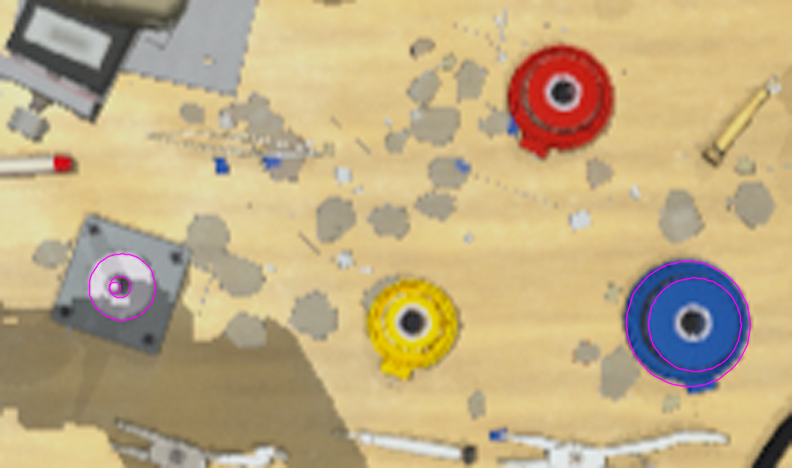

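play_rows:
  increments:
    - [0.3,0.5,-20,0,0.4]
    - [0,0,-30,0,0.4]
    - [0,0,-28,0,0.4]
    - [0,0,-15,0,0.4]
    - [0,0,-8,0,0.4]
    - [0,0,-5,0,0.4]
    - [0,0,0,0,0.4]
    - [0,0,0,0,0.5]
    - [0,0,0,0,0.6]
    - [0,0,0,0,0.7]
    - [0,0,0,0,1]
    - [0,0,0,0,1]
    - [0,0,0,0,1]
    - [0,0,0,0,1]
  newtons: 15

```text
time_s: 38.45
ee_pos: [450.9, 142.2, 26.3]
ee_rot: [-180.0, -0.0, 0.0]
force: [-0.5, 0.0, 3.8]
gripper_width: 26.6
```

play_rows:
  increments:
    - [0,0,5,0,1]
    - [0,0,15,0,1]
    - [0,0,25,0,1]
    - [0,0,30,0,1]
    - [0,0,20,0,1]
    - [0,0,10,0,1]
    - [3,-20,0,0,1]
    - [5,-30,0,0,1]
    - [5,-35,0,0,1]
    - [5,-35,0,0,1]
    - [4,-25,0,0,1]
    - [1,-8.2,0,0,1]
    - [0,0,0,0,1]
    - [0,0,0,0,1]
    - [0,0,0,0,1]

```text
time_s: 40.33
ee_pos: [473.6, -10.3, 131.0]
ee_rot: [-180.0, 0.0, 0.1]
force: [0.1, -0.0, -0.4]
gripper_width: 26.7
```

```bash
python3 - <<'E'
from workcell import env
from ov import *
im=env.grab_frame("scene")[:,:,::-1].copy()
s=env.state()["ee_pos"];print(s)
overlay(env.calibration("scene"),im,[(473.5,-11.5,74,3.5),(s[0],s[1],s[2]-19.3,14)],(220,180,340,320),5,"pics/s12.png")
E
```

```text
[473.65289507 -10.35544575 131.06725273]
```

View pics/s12.png

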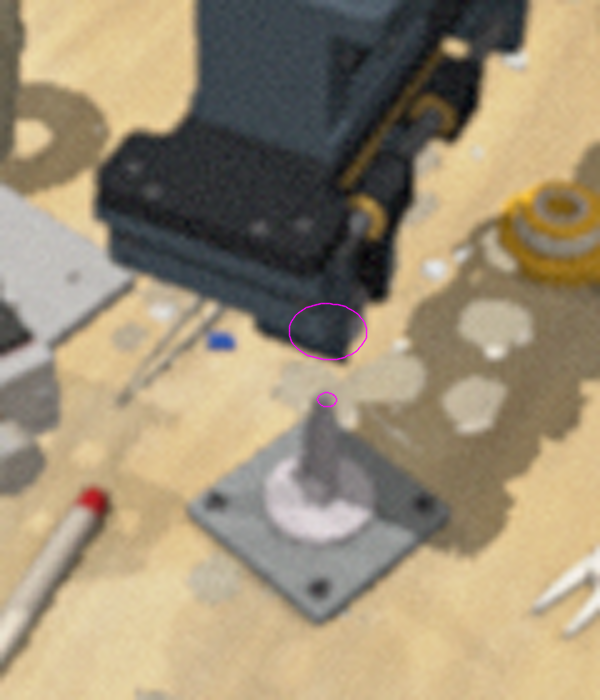

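play_rows:
  increments:
    - [0,-0.9,-10,0,1]
    - [0,0,-12,0,1]
    - [0,0,-10,0,1]
    - [0,0,-8,0,1]
    - [0,0,-6,0,1]
    - [0,0,0,0,1]
    - [0,0,0,0,1]

```text
time_s: 41.25
ee_pos: [474.0, -11.9, 85.3]
ee_rot: [180.0, -0.0, 0.0]
force: [-0.7, 0.1, -0.5]
gripper_width: 26.8
```

Underside at 66 mm, below the tip, with no lateral force. Continuing.

play_rows:
  increments:
    - [0,0,-6,0,1]
    - [0,0,-6,0,1]
    - [0,0,-6,0,1]
    - [0,0,0,0,1]

```text
time_s: 41.75
ee_pos: [473.3, -11.9, 66.4]
ee_rot: [180.0, 0.1, 0.0]
force: [-0.1, -0.6, -0.2]
gripper_width: 26.6
```

play_rows:
  increments:
    - [0,0,-6,0,1]
    - [0,0,-6,0,1]
    - [0,0,-6,0,1]
    - [0,0,-6,0,1]
    - [0,0,-3,0,1]
    - [0,0,0,0,1]
    - [0,0,0,0,1]

```text
time_s: 42.62
ee_pos: [473.9, -11.9, 40.2]
ee_rot: [180.0, -0.0, 0.0]
force: [-0.1, 0.2, 0.3]
gripper_width: 26.3
```

play_rows:
  increments:
    - [0,0,-2,0,1]
    - [0,0,-2,0,1]
    - [0,0,-1,0,1]
    - [0,0,0,0,1]
    - [0,0,0,0,1]

```text
time_s: 43.25
ee_pos: [473.7, -11.9, 35.3]
ee_rot: [180.0, 0.0, 0.0]
force: [-1.2, 0.6, 3.9]
gripper_width: 26.6
```

play_rows:
  increments:
    - [0,0,0,0,0.65]
    - [0,0,0,0,0.6]
    - [0,0,0,0,0.5]
    - [0,0,0,0,0.4]
    - [0,0,0,0,0.4]
    - [0,0,5,0,0.4]
    - [0,0,15,0,0.4]
    - [0,0,25,0,0.4]
    - [0,0,35,0,0.4]
    - [0,0,35,0,0.4]
    - [0,0,35,0,0.4]
    - [0,30,0,0,0.4]
    - [0,40,0,0,0.4]
    - [0,40,0,0,0.4]
    - [0,30,0,0,0.4]
    - [0,10,0,0,0.4]
    - [0,0,0,0,0.4]
    - [0,0,0,0,0.4]

```text
time_s: 45.5
ee_pos: [473.7, 137.2, 185.1]
ee_rot: [180.0, 0.0, -0.0]
force: [-0.7, 0.0, -0.6]
gripper_width: 54.5
```

```bash
python3 - <<'E'
from workcell import env
from ov import *
a=(473.5,-11.5)
its=[(*a,32,14),(*a,16,14),(447.5,-205.5,23,19),(600,-308.3,23,25),(446.5,-392.3,25,31)]
im=env.grab_frame("scene")[:,:,::-1].copy()
overlay(env.calibration("scene"),im,its,(240,160,390,320),4,"pics/s13.png")
im=env.grab_frame("top")[:,:,::-1].copy()
overlay(env.calibration("top"),im,its,(200,160,420,290),3.6,"pics/t13.png")
print(env.state())
E
```

```text
{'time_s': 45.6, 'qpos': array([ 1.48171471e+01,  1.29111422e+01,  1.03867040e+02, -2.16635645e-02,
        6.32306174e+01,  1.04879904e+02]), 'qvel': array([ 0.00728995, -0.01772796,  0.04148552,  0.17298349, -0.0248791 ,
        0.02938748]), 'effort': array([ 1.54320630e-01, -3.44563401e+01, -2.16727245e+01,  1.80115172e-02,
       -8.24504695e-02, -2.52601400e-03]), 'ee_pos': array([473.79793918, 137.11776375, 185.10431873]), 'ee_rot': array([ 1.79979048e+02,  3.53966024e-03, -5.29990247e-02]), 'force': array([-0.05641487,  0.36350665, -0.43513487]), 'torque': array([0.01585783, 0.06079315, 0.02223312]), 'gripper_width': 55.01991789485756}
```

View pics/s13.png

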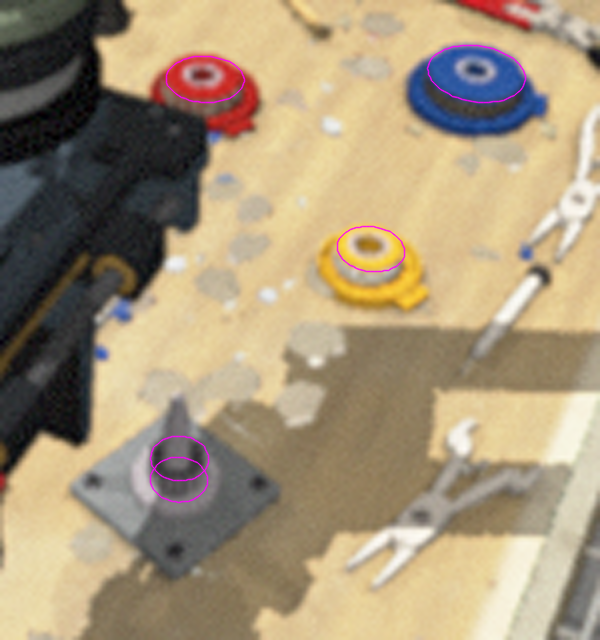

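View pics/t13.png

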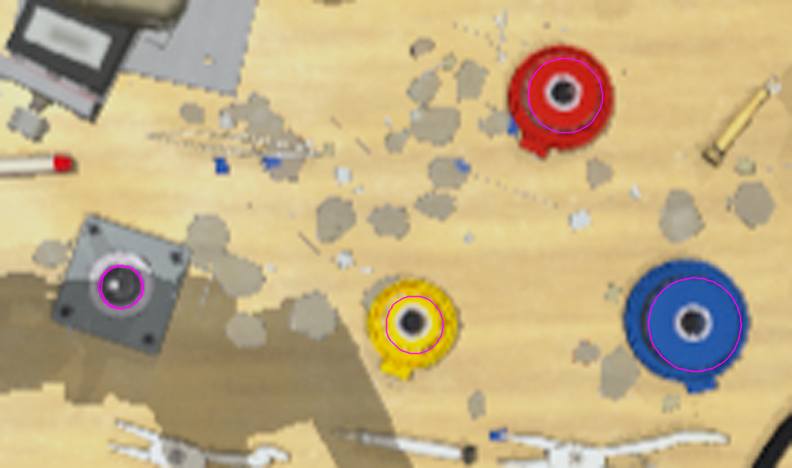

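The collar sits down on the flange, at about (178,470) in the scene crop. All three wheels lie flat in their own cases, and the arm is clear of everything. Handing in.

```bash
python3 -c "
from workcell import env
print(env.job_done())"
```

```text
the job is handed in; nothing more can be done
None
```

The wheel pack is apart and the job was handed in at about 46 s; it reported no verdict. I rested the collar on the rubber pad and laid the yellow, red and blue wheels in their own cases. I set each one down until I felt about 2 N of contact before opening the fingers. The collar then went back over the bare spindle and met the flange at the expected height, with about 4 N of contact.

**Last checks:**
- **Yellow and blue wheels:** in both camera views they lie flat and close to the centre of their cases.
- **Red wheel:** it lies flat but sits about 2.3 mm off its case centre, within the 10 mm limit.
- **Collar:** it is level, and its outline matches a collar resting on the flange.
- **Arm:** it is stopped clear of everything, with the wrist force reading near zero.

**Disagreements:**
- The two cameras differed by 1–2 mm on most points, in line with the stated calibration error.
- My first automatic fit of the blue case in the scene view was off by about 9 mm. I discarded it and used the top-view fit, which the later overlays confirmed.

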